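# Stack a battery cell on its insulating separator

### The job

Carry on building the robot's battery module in the stacking fixture: lay the long insulating separator flat and square on the cell already there so that it covers its whole broad face, then stack the loose cell squarely on the separator with its terminals at the same end as those of the cell below. Lower the cell on, do not drop or ram it, and leave the short separator and the tools alone.

Things in the scene. Friction and masses are not known exactly. Their poses are not given: they have to be found in the camera images.
- fixture: Fixed stacking fixture: dark base plate 190 x 116 x 12 mm, dark grey guides. Origin under the middle of the nest, on the bench. Nest: 4 mm rim round the cell, floor at z = 12 mm. Guides reach z = 58 mm: two side guides (16 mm along x, centred at x = +-50 mm, inner faces at y = 36 mm) and an end guide, inner face at x = -74 mm. -y side and +x end open; terminals of the stack point to +x.
- lower_cell: Loose bare-aluminium prismatic battery cell, 0.36 kg, lying on its broad face in the nest of the fixture: 130 mm long (x), 54 mm wide (y), 24 mm thick (z). Origin at the centre of its underside. Two round terminals stick out 8 mm from the middle height of its +x end, which has a black cover.
- next_cell: The loose cell to be stacked, lying on its broad face on the bench, identical to the lower one: 130 mm (x) x 54 mm (y) x 24 mm (z), 0.3 to 0.42 kg. Origin at the centre of its underside; its terminals stick out 8 mm from its +x end.
- lower_cell_terminals (a point): Point midway between the two terminals of the lower cell, 68 mm from its origin along its x, 12 mm above its underside.
- next_cell_terminals (a point): Point midway between the two terminals of the loose cell, 68 mm from its origin along its x, 12 mm above its underside.
- separator: The long separator: stiff pale glass-epoxy sheet 138 mm (x) x 62 mm (y) x 4 mm thick, 64 g, 4 mm larger than a cell's broad face all round; end for end alike. Origin at the centre of its underside. It lies loose on separator_rack, underside 20 mm above the bench.
- separator_rack: Fixed plywood rack of the long separator: plinth 40 mm wide (y), 20 mm high, along x, with upright ends 50 mm wide and 40 mm high just beyond the sheet's ends. The sheet overhangs the plinth by 11 mm on both long sides, so it can be taken across its width from above. Origin under its middle, on the bench.
- short_separator: Not for this module: the same sort of sheet but only 96 mm long (x), 62 mm wide (y), 4 mm thick, loose on its own shorter rack at the far side of the bench. Origin at the centre of its underside. Leave alone.
- multimeter: Black hand multimeter 150 x 74 x 40 mm lying at the far side. Origin at the centre of its underside. Leave alone.
- screwdriver: Screwdriver 190 mm long lying at the far side, along its x. Leave alone.
Things that resemble listed ones, but are neither listed nor needed, are in the scene too. Leave any green or purple look-alike of the lower_cell alone. What is shaped like the next_cell but blue is not meant.

How it is judged:
By the outcome, as a careful person would: the job done as asked, in the order asked, and still so for the second after the job is handed in, with the robot touching nothing.
It also fails if it takes over 64 s, if anything falls off the work surface, if the arm or the gripper's body presses on something with over 40 N, if the wrist force passes 120 N, or if a joint passes its speed limit or range.

### The arm

A 7-joint arm with a two-finger parallel gripper is mounted at the origin on the work surface. World frame = base frame: x ahead of the robot, y to its left, z up, the work surface at z = 0. Lengths are in m, angles in rad, forces in N, time in s.
With the tool pointing down it reaches from about 0.4 to 0.85 m from the base axis. Payload 4.5 kg.
Tool frame: the origin (TCP) lies at the very end of the fingers, on their centre line; the grasp point (between the pads) lies 19 mm behind it; z points along the fingers, y is the line along which they close (so a half turn about z gives the same grasp; the last joint's range is limited). The gripper opens to 88 mm and grips with 3 to 60 N. Pads are 18 mm wide; open, the fingers measure 123 mm over their backs; the gripper's body (75 mm by 187 mm) begins 45 mm behind the grasp point.
Start: joints at [-1.146, 0.689, -0.195, 1.565, 0.157, 0.902, -0.215], TCP at [0.238, 0.578, 0.203] pointing down, gripper open.
Joint ranges: [-3.01, 3.01], [-0.46, 2.08], [-1.47, 1.51], [0.13, 2.56], [-1, 4.14], [0.04, 2.09], [-2.66, 2.66]. Speed limits (rad/s): [2.57, 2.57, 3.14, 3.14, 3.14, 3.14, 3.14].

### API

Orientations are given as a unit quaternion [x, y, z, w].
In Python, from plant import r gives the robot as it stands. The module is installed in compiled form; this text tells all that it offers.
- The arm moves only by the shell command python3 -m pendant 'ROWS' [FORCE]. ROWS is JSON, one flat list of numbers, 7 for each row, row after row: the opening, from 0 (shut) to 1 (fully open), then the shift along the tool's x, y, z scaled (see below), then the turn, a rotation vector about the tool's x, y, z scaled (see below). A call has 1 to 12 rows; each row is the pose to reach, as a shift and turn from the pose commanded when the call began, along the tool's axes at that moment; what a row does not reach only later rows make up. The controller multiplies each number of a shift by 0.15 m and each number of a turn by pi/2 rad. A row lasts 1/10 s, in which the tool goes at most 50 mm and 8.59 degrees, less where a joint would pass 70% of its speed; a pose out of reach is approached as far as the arm can. A call with a number of a shift or a turn outside -1 to 1 is refused whole. A call with a gripper value outside its range is refused whole. The fingers move at their own pace and stop on an object; FORCE is the grip in N (left out, the last holds). Time passes only in rows, so rows that repeat a pose let the fingers close. It gives the time, the measured TCP pose, the force, the opening and the grip force at its end, in the units of the state.
- r.get_state(): the state, without advancing time (a new reading comes with each control period).
- r.snapshot(name): name is "side" or "top"; returns a dict with "img" (384x512x3 uint8, red, green, blue), "mtx" (3x3 intrinsics, pixels), "k1" (the pictures are not rectified: a ray, as slopes to the right and down, at radius r is drawn at 1 + k1 r^2 times it, then the intrinsics apply), "cam_to_world" (4x4, takes a point from camera to world coordinates). Camera axes: x right, y up, looking along -z (the intrinsics and any distortion apply to the point x, -y, -z); pixel columns grow to the right and rows downward; lengths in m; the calibration is good to about 2 mm. A picture is of the moment at which its call begins. There is no depth.
- r.finish_job(): hands the job in; it is judged then, once.
The state is a dict: "clock": time; "q": joint angles; "qd": joint speeds; "joint_torque": joint torques, N m; "tool_pos": TCP position; "eef_rot": TCP orientation; "contact_force": force on the tool from outside, world axes, zero at the start; "moment": the same for the moment, N m; "opening": opening from 0.0 (shut) to 1.0 (fully open); "finger_force": force on a finger pad.
Only numpy, scipy, OpenCV 4.12 (cv2) and the standard library are available. Lean on these libraries where they do the work, as an engineer would, in place of code of your own. Each camera call takes 0.05 s, during which the arm holds its last target. There are 200 camera calls.

## Working session

There is one attempt and no reset: what is moved stays moved. The work goes in short steps, Python scripts to look and compute and a shell command to move; the robot and the scene stay as the last step left them, time stands still between calls to the robot, and variables do not carry over. Pictures are saved under pics/ and viewed, at most 13 in all, crops included, and the job is handed in when it is done.

```bash
mkdir -p pics; cat > h.py <<'E'
import numpy as np, cv2, pickle
from plant import r
def snap(n,f):
    s=r.snapshot(n); cv2.imwrite(f'pics/{f}.png',s['img'][:,:,::-1]); pickle.dump(s,open(f'pics/{f}.pkl','wb')); return s
def load(f): return pickle.load(open(f'pics/{f}.pkl','rb'))
def ray(s,uv):
    d=np.array([s['k1'],0,0,0,0][:1]+[0,0,0,0],float)
    p=cv2.undistortPoints(np.array(uv,float).reshape(-1,1,2),np.array(s['mtx']),d).reshape(-1,2)
    T=np.array(s['cam_to_world']); v=np.c_[p[:,0],-p[:,1],-np.ones(len(p))]@T[:3,:3].T
    return T[:3,3],v
def onz(s,uv,z):
    o,v=ray(s,uv); return o+v*((z-o[2])/v[:,2])[:,None]
def proj(s,P):
    T=np.linalg.inv(np.array(s['cam_to_world'])); c=np.atleast_2d(P)@T[:3,:3].T+T[:3,3]
    x=c[:,0]/-c[:,2]; y=-c[:,1]/-c[:,2]; f=1+s['k1']*(x*x+y*y)
    m=np.array(s['mtx']); return np.c_[m[0,0]*x*f+m[0,2],m[1,1]*y*f+m[1,2]]
E
python3 - <<'E'
from h import *
for n in('top','side'):
    s=snap(n,n+'0'); print(n,s['k1'],np.round(s['mtx'],1).tolist(),np.round(s['cam_to_world'],3).tolist())
st=r.get_state(); print(st)
a=np.vstack
E
```

```text
top 0.028369827831031105 [[403.1, 0.0, 260.1], [0.0, 403.1, 187.9], [0.0, 0.0, 1.0]] [[-0.01, 0.985, -0.174, 0.393], [-1.0, -0.01, -0.001, 0.018], [-0.003, 0.174, 0.985, 1.001], [0.0, 0.0, 0.0, 1.0]]
side -0.0596921949440858 [[433.0, 0.0, 254.7], [0.0, 433.0, 186.2], [0.0, 0.0, 1.0]] [[0.996, 0.058, -0.068, 0.479], [-0.09, 0.635, -0.767, -0.947], [-0.001, 0.77, 0.638, 0.846], [0.0, 0.0, 0.0, 1.0]]
{'clock': 0.1, 'q': array([-1.14618092,  0.68988613, -0.19449781,  1.56620242,  0.15728409,
        0.90251123, -0.21515381]), 'qd': array([-0.00022101, -0.00144846, -0.00121858, -0.00162419, -0.00099801,
        0.00052837,  0.00097796]), 'joint_torque': array([-3.32246724e-03, -5.28496671e+01, -1.27166290e+00, -1.53836381e+01,
       -5.25971653e-02,  2.02323143e-03,  3.15763202e-05]), 'tool_pos': array([0.23790866, 0.57728867, 0.20220847]), 'eef_rot': array([ 1.94170934e-01,  9.80967376e-01, -8.04091157e-04, -9.71510009e-05]), 'contact_force': array([ 0.22887044,  0.39561347, -0.53157032]), 'moment': array([-0.0439733 ,  0.01310772, -0.01502364]), 'finger_force': 0.0, 'opening': 1.0002890220110119}
```

View pics/top0.png

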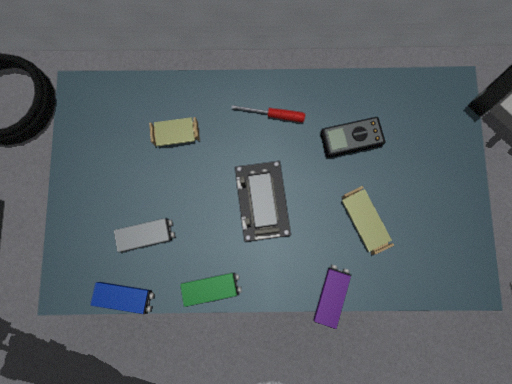

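View pics/side0.png

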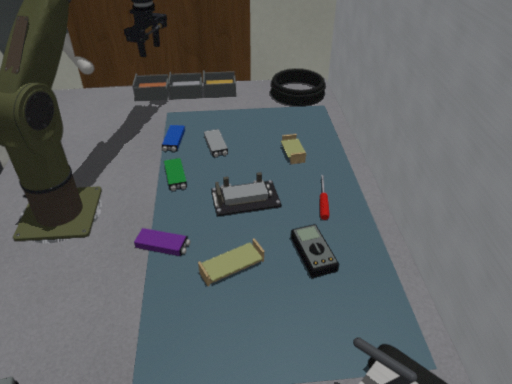

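Top view: candidates for the loose cell are bare grey (143,235), blue (121,298), green (209,290) and purple (333,297). I choose the bare grey one. Of the sheets, long (368,221) and short (175,132), I choose the long one. The fixture is at (262,200) with its side guides to the left.

```bash
python3 - <<'E'
from h import *
t=load('top0'); im=t['img']
c=[cv2.resize(im[a:a+90,b:b+66],None,fx=4,fy=4,interpolation=cv2.INTER_CUBIC) for a,b in((155,230),(180,335),(190,110))]
cv2.imwrite('pics/crop0.png',np.hstack(c)[:,:,::-1])
print([im[y,x].tolist() for x,y in((262,200),(368,221),(143,235),(165,250))])
hsv=cv2.cvtColor(im,cv2.COLOR_RGB2HSV)
def rect(mask,roi,z,name):
    m=np.zeros_like(mask);x0,y0,x1,y1=roi;m[y0:y1,x0:x1]=mask[y0:y1,x0:x1]
    cs,_=cv2.findContours(m,cv2.RETR_EXTERNAL,cv2.CHAIN_APPROX_NONE);k=max(cs,key=cv2.contourArea).reshape(-1,2)
    P=onz(t,k,z)[:,:2]*1000
    R=cv2.minAreaRect(P.astype(np.float32)); b=cv2.boxPoints(R)
    e=[b[1]-b[0],b[2]-b[1]];l=max(e,key=np.linalg.norm)
    print(name,np.round(R[0],1),np.round(R[1],1),'long ang',round(np.degrees(np.arctan2(l[1],l[0])),2))
yel=cv2.inRange(hsv,(22,50,90),(40,255,255))
gry=cv2.inRange(hsv,(0,0,110),(180,40,255))
rect(yel,(335,180,400,260),.024,'sep')
rect(gry,(105,210,180,260),.024,'cell')
rect(gry,(245,168,282,230),.036,'lower')
E
```

```text
[[162, 163, 167], [155, 159, 115], [146, 149, 151], [93, 111, 120]]
sep [ 485.2 -237.1] [140.3  62.8] long ang 25.51
cell [454.8 306.7] [ 54.1 124.1] long ang -77.44
lower [535.3  12.9] [125.4  56. ] long ang 7.73
```

View pics/crop0.png

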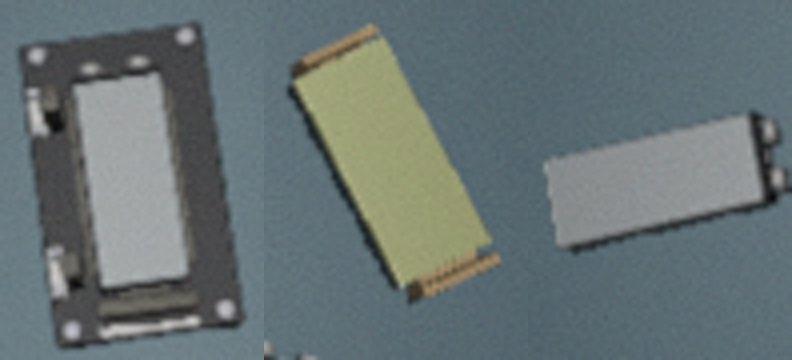

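Crop: the fixture's end guide is at the bottom and the terminals at the top; the sheet is in its rack; the bare cell's black terminal end is to the right (−y). This confirms the choices. I'll cross-check in the side view and work out the first transfer.

```bash
cat >> h.py <<'E'
def rect(s,mask,roi,z,name):
    m=np.zeros_like(mask);x0,y0,x1,y1=roi;m[y0:y1,x0:x1]=mask[y0:y1,x0:x1]
    cs,_=cv2.findContours(m,cv2.RETR_EXTERNAL,cv2.CHAIN_APPROX_NONE);k=max(cs,key=cv2.contourArea).reshape(-1,2)
    R=cv2.minAreaRect((onz(s,k,z)[:,:2]*1000).astype(np.float32)); b=cv2.boxPoints(R)
    l=max([b[1]-b[0],b[2]-b[1]],key=np.linalg.norm)
    print(name,np.round(R[0],1),np.round(R[1],1),'ang',round(np.degrees(np.arctan2(l[1],l[0])),2))
def masks(s):
    hsv=cv2.cvtColor(s['img'],cv2.COLOR_RGB2HSV)
    return cv2.inRange(hsv,(22,50,90),(40,255,255)),cv2.inRange(hsv,(0,0,110),(180,40,255))
def yaw(st):  # angle of tool y, deg
    x,y,z,w=st['eef_rot']; return np.degrees(np.arctan2(1-2*(x*x+z*z),2*(x*y-z*w)))
def plan(wps):
    """wps: (x,y,z,tool-y angle deg); prints shift/turn per call in units, from the current pose"""
    st=r.get_state(); p=np.array(st['tool_pos']); a=yaw(st); print('at',np.round(p,4),round(a,2),st['clock'])
    for x,y,z,b in wps:
        d=np.array([x,y,z])-p; t=np.radians(a); Y=np.array([np.cos(t),np.sin(t),0]); X=np.array([-Y[1],Y[0],0])
        tx=np.cross(Y,[0,0,-1])
        print(np.round([d@tx/.15,d@Y/.15,-d[2]/.15,-(b-a)/90],3).tolist()); p=np.array([x,y,z]);a=b
E
python3 - <<'E'
from h import *
s=load('side0'); Y,G=masks(s)
for x,y in((245,192),(216,143),(232,262)): print(s['img'][y,x])
rect(s,Y,(190,235,275,290),.024,'sep'); rect(s,G,(195,120,235,158),.024,'cell'); rect(s,G,(210,170,275,202),.036,'lower')
plan([(.33,.49,.2,50),(.42,.37,.2,28),(.48,.24,.2,6),(.51,.10,.2,-16),(.52,-.04,.2,-38),(.50,-.16,.2,-56),(.485,-.237,.12,-64.5)])
E
```

```text
[130 132 135]
[129 132 134]
[140 144 100]
sep [ 485.1 -239.1] [143.1  64.7] ang 24.89
cell [454.5 307.6] [ 54.6 124.4] ang -77.22
lower [532.8  19.4] [126.6  66.4] ang 7.14
at [0.2379 0.5773 0.2022] 67.61 0.1
[-0.789, -0.304, 0.015, 0.196]
[-0.974, -0.227, -0.0, 0.244]
[-0.953, -0.054, -0.0, 0.244]
[-0.949, 0.101, -0.0, 0.244]
[-0.879, 0.321, -0.0, 0.244]
[-0.712, 0.387, -0.0, 0.2]
[-0.37, 0.37, 0.533, 0.094]
```

```bash
python3 -m pendant '[1,-0.79,-0.30,0,0,0,0.2, 1,-0.79,-0.30,0,0,0,0.2, 1,-0.79,-0.30,0,0,0,0.2, 1,-0.79,-0.30,0,0,0,0.2]'
python3 -c "
from h import *
plan([(.42,.37,.2,28),(.48,.24,.2,6),(.51,.10,.2,-16),(.52,-.04,.2,-38),(.50,-.16,.2,-56),(.485,-.238,.12,-64.7)])"
```

```text
clock: 0.5
tool_pos: [0.3355, 0.4863, 0.2026]
eef_rot: [0.349, 0.937, -0.001, 0.002]
contact_force: [-0.6, 0.2, 0.2]
opening: 0.995
finger_force: 0.0
at [0.3355 0.4863 0.2026] 49.11 0.5
[-0.933, -0.217, 0.017, 0.235]
[-0.953, -0.054, -0.0, 0.244]
[-0.949, 0.101, -0.0, 0.244]
[-0.879, 0.321, -0.0, 0.244]
[-0.712, 0.387, -0.0, 0.2]
[-0.374, 0.375, 0.533, 0.097]
```

```bash
python3 -m pendant '[1,-0.94,-0.22,0,0,0,0.24, 1,-0.94,-0.22,0,0,0,0.24, 1,-0.94,-0.22,0,0,0,0.24]' >/dev/null
python3 -m pendant '[1,-0.95,-0.05,0,0,0,0.24, 1,-0.95,-0.05,0,0,0,0.24, 1,-0.95,-0.05,0,0,0,0.24]' >/dev/null
python3 -m pendant '[1,-0.95,0.1,0,0,0,0.24, 1,-0.95,0.1,0,0,0,0.24, 1,-0.95,0.1,0,0,0,0.24]' >/dev/null
python3 -m pendant '[1,-0.88,0.32,0,0,0,0.24, 1,-0.88,0.32,0,0,0,0.24, 1,-0.88,0.32,0,0,0,0.24]' >/dev/null
python3 -m pendant '[1,-0.71,0.39,0,0,0,0.2, 1,-0.71,0.39,0,0,0,0.2, 1,-0.71,0.39,0,0,0,0.2,1,-0.71,0.39,0,0,0,0.2,1,-0.71,0.39,0,0,0,0.2]'
python3 -c "
from h import *
plan([(.4852,-.238,.11,-64.8)])
for n in ('top','side'): snap(n,n+'1')"
```

```text
clock: 2.2
tool_pos: [0.5028, -0.1533, 0.2025]
eef_rot: [0.953, 0.303, 0.0, -0.001]
contact_force: [0.7, 0.5, 0.1]
opening: 1.003
finger_force: 0.0
at [ 0.5028 -0.1533  0.2025] -54.69 2.2
[-0.422, 0.393, 0.617, 0.112]
```

```bash
python3 -m pendant '[1,-0.42,0.39,0.61,0,0,0.11, 1,-0.42,0.39,0.61,0,0,0.11, 1,-0.42,0.39,0.61,0,0,0.11, 1,-0.42,0.39,0.61,0,0,0.11,1,-0.42,0.39,0.61,0,0,0.11,1,-0.42,0.39,0.61,0,0,0.11]'
python3 -c "
from h import *
s=snap('side','side2')
plan([(.4852,-.238,.008,-64.8)])
cv2.imwrite('pics/c2.png',cv2.resize(s['img'][160:320,140:340,::-1],None,fx=3,fy=3))"
```

```text
clock: 2.9
tool_pos: [0.4864, -0.2368, 0.1123]
eef_rot: [0.975, 0.221, 0.001, -0.0]
contact_force: [-0.2, 1.3, 0.0]
opening: 0.999
finger_force: 0.0
at [ 0.4864 -0.237   0.1125] -64.49 2.95
[-0.01, 0.003, 0.697, 0.003]
```

View pics/c2.png

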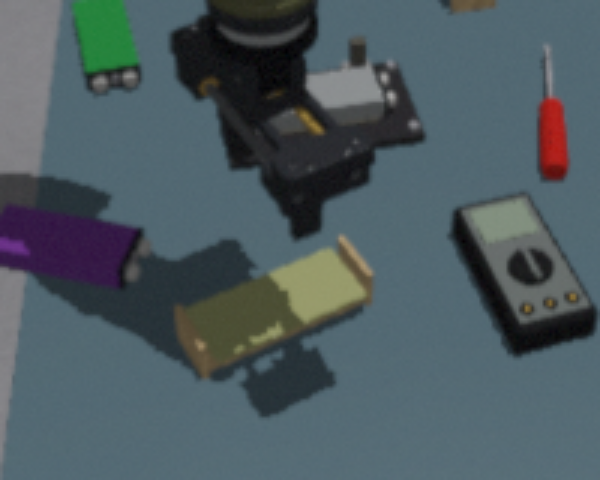

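The side crop shows the gripper above the sheet (about (275,305) in the crop), with its fingers straddling the sheet. Descend and grip.

```bash
python3 -m pendant '[1,-0.01,0,0.3,0,0,0, 1,-0.01,0,0.55,0,0,0, 1,-0.01,0,0.64,0,0,0, 1,-0.01,0,0.69,0,0,0, 1,-0.01,0,0.69,0,0,0, 1,-0.01,0,0.69,0,0,0]' 12
python3 -m pendant '[0.6,0,0,0,0,0,0, 0.6,0,0,0,0,0,0, 0.6,0,0,0,0,0,0,0.6,0,0,0,0,0,0,0.6,0,0,0,0,0,0, 0.6,0,0,0,0,0,0,0.6,0,0,0,0,0,0]' 12
```

```text
clock: 3.55
tool_pos: [0.4844, -0.24, 0.0092]
eef_rot: [0.976, 0.219, 0.001, 0.001]
contact_force: [0.6, 0.8, -0.1]
opening: 0.999
finger_force: 0.0
clock: 4.25
tool_pos: [0.4833, -0.2397, 0.0078]
eef_rot: [0.976, 0.219, -0.0, -0.0]
contact_force: [0.2, -0.5, 0.1]
opening: 0.6
finger_force: 0.0
```

```bash
python3 -c "
from h import *
s=snap('side','side3');t=snap('top','top3')
a=cv2.resize(s['img'][200:320,170:290,::-1],None,fx=3.3,fy=3.3);b=cv2.resize(t['img'][160:280,310:430,::-1],None,fx=3.3,fy=3.3)
cv2.imwrite('pics/c3.png',np.hstack([a,b]))"
```

```text
(no output)
```

View pics/c3.png

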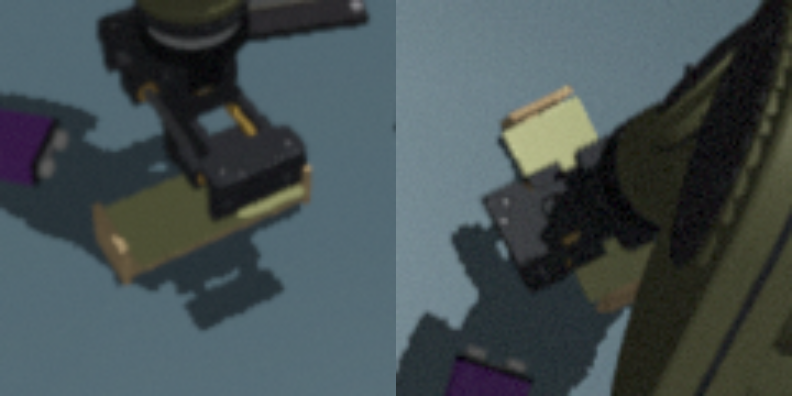

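```bash
python3 -c "
from h import *
s=load('side3');st=r.get_state();p=np.array(st['tool_pos']);a=np.radians(yaw(st));Y=np.array([np.cos(a),np.sin(a),0])
print(p,st['opening'],st['contact_force'],st['clock'])
f=lambda P:np.round((proj(s,P)-[170,200])*3.3)
print(f([p,p+Y*.0264,p-Y*.0264,p+Y*.035,p-Y*.035,p+[0,0,.019]]).tolist())
q=np.array([.4852,-.238,.0785])
s=load('side2');print(np.round((proj(s,[[.4864,-.237,.1125]]+np.array([Y*.044,-Y*.044]))-[140,160])*3))
print(onz(load('side3'),[[170+215/3.3,200+240/3.3]],.022))
"
```

```text
[ 0.48331077 -0.23959504  0.00782932] 0.60469212089055 [-0.61312107 -0.25589169 -0.64471634] 4.35
[[202.0, 214.0], [219.0, 238.0], [186.0, 191.0], [225.0, 246.0], [181.0, 184.0], [201.0, 198.0]]
[[300. 261.]
 [247. 190.]]
[[ 0.49121996 -0.27665159  0.022     ]]
```

Projecting the reported TCP puts the fingertips about 20 mm lower than they appear ((219,238) predicted, about (215,217) seen). Also, the fingers closed to 53 mm, past the 62 mm sheet, with no contact. So the real tips are above the sheet. I'll open and probe downward gently while watching the force.

```bash
python3 -m pendant '[1,0,0,0,0,0,0, 1,0,0,0,0,0,0, 1,0,0,0,0,0,0, 1,0,0,0,0,0,0,1,0,0,0,0,0,0]' |tail -3
python3 -m pendant '[1,0,0,0.015,0,0,0, 1,0,0,0.03,0,0,0, 1,0,0,0.045,0,0,0, 1,0,0,0.045,0,0,0]'
python3 -m pendant '[1,0,0,0.015,0,0,0, 1,0,0,0.03,0,0,0, 1,0,0,0.03,0,0,0]'
```

```text
contact_force: [0.0, 0.4, 0.3]
opening: 0.995
finger_force: 0.0
clock: 5.25
tool_pos: [0.483, -0.2395, 0.0007]
eef_rot: [0.976, 0.219, -0.0, -0.0]
contact_force: [-0.4, 0.8, 0.5]
opening: 0.998
finger_force: 0.0
clock: 5.55
tool_pos: [0.4832, -0.2395, -0.0037]
eef_rot: [0.976, 0.219, -0.0, -0.0]
contact_force: [-0.3, -0.1, -0.3]
opening: 1.005
finger_force: 0.0
```

The reported TCP is below the bench with no contact, so the true tips are higher. Go down 6 mm more and close.

```bash
python3 -m pendant '[1,0,0,0.015,0,0,0, 1,0,0,0.03,0,0,0, 1,0,0,0.045,0,0,0, 1,0,0,0.045,0,0,0]' | grep -E 'pos|cont'
python3 -m pendant '[0.6,0,0,0,0,0,0, 0.6,0,0,0,0,0,0, 0.6,0,0,0,0,0,0,0.6,0,0,0,0,0,0,0.6,0,0,0,0,0,0, 0.6,0,0,0,0,0,0]' 12
python3 -c "
from h import *
s=snap('side','side4');cv2.imwrite('pics/c4.png',cv2.resize(s['img'][200:300,170:290,::-1],None,fx=5,fy=5))"
```

```text
tool_pos: [0.4831, -0.2395, -0.0104]
contact_force: [0.3, 0.8, 0.5]
clock: 6.55
tool_pos: [0.4833, -0.2396, -0.0101]
eef_rot: [0.976, 0.219, 0.0, -0.0]
contact_force: [0.2, 0.5, 0.6]
opening: 0.602
finger_force: 0.0
```

View pics/c4.png

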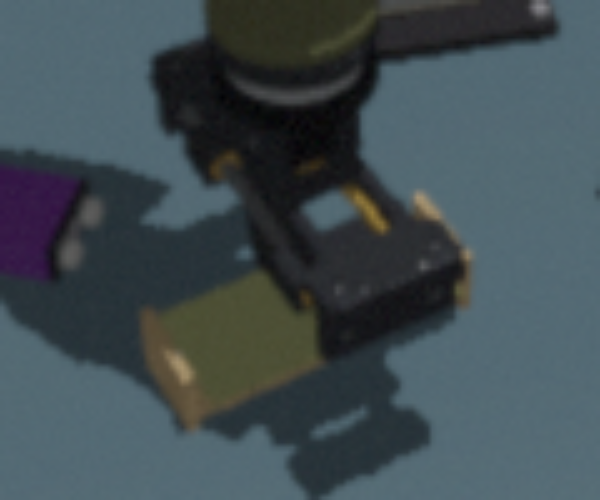

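The view shows the body block hiding the fingers at about (395,300). Whether they straddle the sheet is unclear, so I'll simply close further at low force and read the contact.

```bash
python3 -m pendant '[0.45,0,0,0,0,0,0, 0.45,0,0,0,0,0,0, 0.45,0,0,0,0,0,0,0.45,0,0,0,0,0,0]' 5
python3 - <<'E'
from h import *
# where do the fingertips appear? earlier open-space views
for n in('side1','side2'): print(n)
st=r.get_state(); print(st['q'],st['joint_torque'])
s=load('side1'); cv2.imwrite('pics/c5.png',cv2.resize(s['img'][100:250,160:360,::-1],None,fx=4,fy=4))
print((proj(s,[[.5028,-.1533,.2025]])-[160,100])*4)
E
```

```text
clock: 7.0
tool_pos: [0.4833, -0.2396, -0.0101]
eef_rot: [0.976, 0.219, -0.0, -0.0]
contact_force: [0.2, 0.6, 0.6]
opening: 0.451
finger_force: 0.0
side1
side2
[ 0.29288524  0.93592323  0.13913298  1.96406733 -0.43205921  0.27007927
 -0.3351206 ] [-3.43422453e-04 -5.18478906e+01  3.55514064e+00 -4.83775869e+00
 -1.73674466e-02 -9.71303147e-03  4.70591476e-05]
[[299.4223248  328.58470437]]
```

View pics/c5.png

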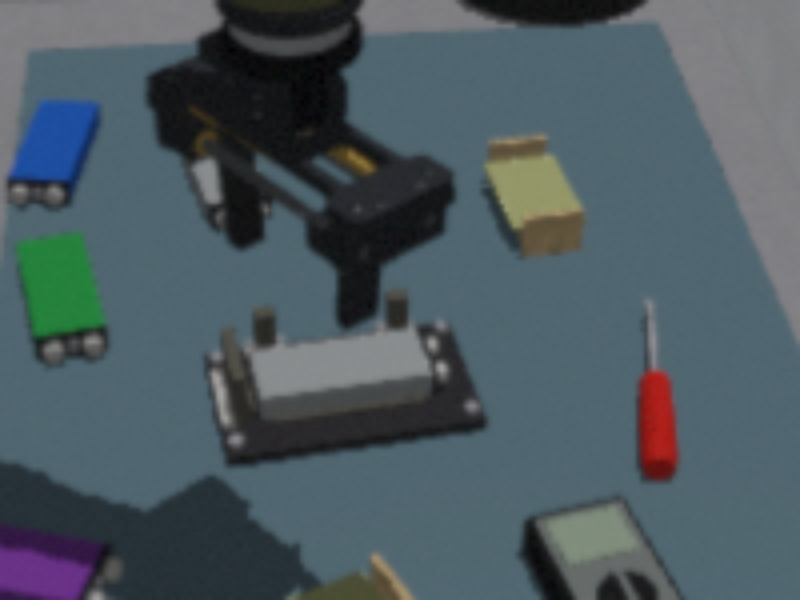

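Side view in free air: the tips are at (355,322) and (243,245), midpoint (299,283), while the reported TCP projects to (299,328). So the real tips are about 34 mm above the reported TCP, along tool z, and the lateral position agrees. I'll use true tip z = reading + 0.034: open, go down further, close.

```bash
python3 -m pendant '[1,0,0,0,0,0,0, 1,0,0,0,0,0,0, 1,0,0,0,0,0,0, 1,0,0,0,0,0,0,1,0,0,0,0,0,0,1,0,0,0,0,0,0]' | grep open
python3 -m pendant '[1,0,0,0.02,0,0,0, 1,0,0,0.04,0,0,0, 1,0,0,0.06,0,0,0, 1,0,0,0.06,0,0,0]' | grep -E 'pos|cont'
python3 -m pendant '[1,0,0,0.015,0,0,0, 1,0,0,0.03,0,0,0, 1,0,0,0.04,0,0,0, 1,0,0,0.04,0,0,0]' | grep -E 'pos|cont'
python3 -m pendant '[0.6,0,0,0,0,0,0, 0.6,0,0,0,0,0,0, 0.6,0,0,0,0,0,0,0.6,0,0,0,0,0,0,0.6,0,0,0,0,0,0]' 12
```

```text
opening: 0.972
tool_pos: [0.483, -0.2395, -0.0197]
contact_force: [-0.1, 0.2, 0.4]
tool_pos: [0.4832, -0.2395, -0.0253]
contact_force: [-0.0, 0.5, 0.7]
clock: 8.9
tool_pos: [0.4834, -0.2396, -0.0251]
eef_rot: [0.976, 0.219, 0.0, -0.0]
contact_force: [-0.2, -1.3, 1.4]
opening: 0.697
finger_force: 12.0
```

Gripped: opening 0.697 is 61 mm, grip force 12 N. Lift, and meanwhile refine the nest centre.

```bash
python3 -m pendant '[0.6,0,0,-0.1,0,0,0, 0.6,0,0,-0.3,0,0,0, 0.6,0,0,-0.6,0,0,0, 0.6,0,0,-0.9,0,0,0,0.6,0,0,-0.9,0,0,0,0.6,0,0,-0.9,0,0,0]' 12
python3 - <<'E'
from h import *
t=load('top0'); s=load('side0')
g=cv2.cvtColor(t['img'],cv2.COLOR_RGB2GRAY)
C=[]
for x,y in((36,55),(186,36),(70,330),(226,308)):
    u,v=230+x//4,155+y//4; w=g[v-4:v+5,u-4:u+5].astype(float); w=np.clip(w-100,0,None); yy,xx=np.mgrid[v-4:v+5,u-4:u+5]
    C.append([(w*xx).sum()/w.sum(),(w*yy).sum()/w.sum()])
P=onz(t,C,.013)[:,:2]*1000; print(np.round(P,1).tolist(),P.mean(0)); d=P[0]-P[2]; e=P[1]-P[3]
print('ang',np.degrees(np.arctan2(*(d+e)[::-1])),np.linalg.norm(d),np.linalg.norm(P[0]-P[1]))
gs=cv2.cvtColor(s['img'],cv2.COLOR_RGB2GRAY)
for th in(118,122,126,): rect(s,(gs>th).astype(np.uint8)*255,(219,178,270,212),.036,'side%d'%th)
for th in(90,110,130,145): rect(t,(g>th).astype(np.uint8)*255,(247,170,280,229),.036,'top%d'%th)
print(gs[178:214:2,245],g[165:240:2,262])
E
```

```text
clock: 9.5
tool_pos: [0.484, -0.2397, 0.1115]
eef_rot: [0.976, 0.219, 0.001, 0.001]
contact_force: [0.4, 0.3, -1.8]
opening: 0.704
finger_force: 12.0
[[619.9, 72.1], [630.1, -21.3], [445.7, 50.6], [457.8, -43.3]] [538.3848465   14.51350451]
ang 7.1558127382659205 175.55873465507227 93.91676440617628
side118 [534.3  13.1] [123.7  53.6] ang 5.65
side122 [534.9  15.2] [121.3  51.6] ang 7.17
side126 [535.3  15.2] [120.6  50.4] ang 7.08
top90 [535.   14.6] [125.8  63.8] ang 7.53
top110 [535.2  13.8] [125.3  54.2] ang 7.57
top130 [535.6  13.5] [123.9  52.7] ang 7.72
top145 [534.8  13.9] [121.2  49.6] ang 7.59
[ 91  91  90  95 133 133 134 132 133 117  68  67  64  38  36  39  31  56] [ 69  67  94  99  52 162 161 162 162 162 163 165 165 164 162 164 164 164
 164 164 162 165 164 165 167 166 165 167 166 163 131  65  82 106  66  79
 193  71]
```

```bash
python3 -c "
from h import *
plan([(.51,-.11,.1,-74),(.5358,.0141,.05,-82.7)])"
```

```text
at [ 0.484  -0.2397  0.1115] -64.68 9.5
[0.527, -0.707, 0.077, 0.104]
[0.393, -0.748, 0.333, 0.097]
```

```bash
python3 -m pendant '[0.6,0.25,-0.33,0,0,0,0.05, 0.6,0.53,-0.71,0.08,0,0,0.1, 0.6,0.53,-0.71,0.08,0,0,0.1, 0.6,0.53,-0.71,0.08,0,0,0.1,0.6,0.53,-0.71,0.08,0,0,0.1]' 12 >/dev/null
python3 -m pendant '[0.6,0.2,-0.38,0,0,0,0.05, 0.6,0.39,-0.75,0,0,0,0.1, 0.6,0.39,-0.75,0.2,0,0,0.1, 0.6,0.39,-0.75,0.33,0,0,0.1,0.6,0.39,-0.75,0.33,0,0,0.1,0.6,0.39,-0.75,0.33,0,0,0.1,0.6,0.39,-0.75,0.33,0,0,0.1]' 12
python3 - <<'E'
from h import *
plan([(.5358,.0141,.05,-82.7)])
t=snap('top','top6');s=snap('side','side6')
a=cv2.resize(s['img'][110:230,170:290,::-1],None,fx=3.3,fy=3.3);b=cv2.resize(t['img'][140:260,200:320,::-1],None,fx=3.3,fy=3.3)
cv2.imwrite('pics/c6.png',np.hstack([a,b]))
E
```

```text
clock: 10.7
tool_pos: [0.5347, 0.0126, 0.0494]
eef_rot: [0.998, 0.062, 0.001, 0.001]
contact_force: [-0.6, -0.4, 0.3]
opening: 0.702
finger_force: 12.0
at [0.5347 0.0126 0.0494] -82.89 10.7
[0.008, -0.009, -0.004, -0.002]
```

View pics/c6.png

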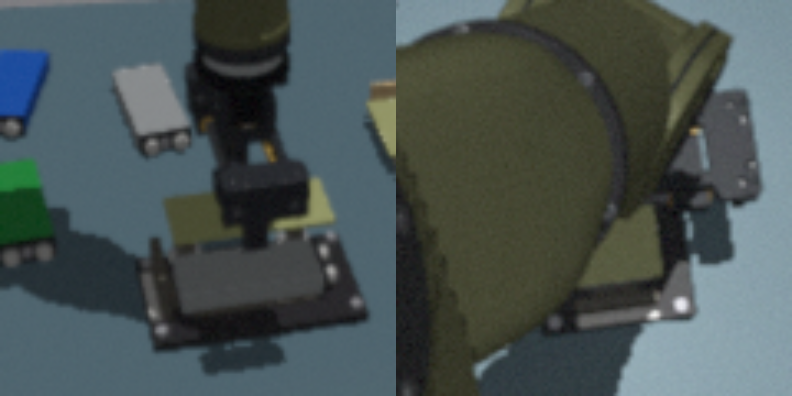

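The side view shows the sheet level in the hand above the fixture: near corners about (175,242) and (333,222), left-far (165,199), right-far (321,180) in the crop. Check these against the target.

```bash
python3 - <<'E'
from h import *
s=load('side6')
hsv=cv2.cvtColor(s['img'],cv2.COLOR_RGB2HSV); m=cv2.inRange(hsv,(22,40,60),(40,255,255)); m[:160]=0;m[190:]=0;m[:,:210]=0;m[:,275:]=0
p=cv2.findNonZero(m); print(len(p))
R=cv2.minAreaRect((onz(s,p.reshape(-1,2),.0985)[:,:2]*1000).astype(np.float32)); print(R,cv2.boxPoints(R))
k=np.array([(175,240),(333,222),(165,200),(320,180)])/3.3+[170,110]
Q=onz(s,k,.0985)[:,:2]*1000; print(Q.round(1).tolist(),Q.mean(0))
print(proj(s,[[.538,.0144,.0985]]))
E
```

```text
358
((537.943359375, 9.9248046875), (136.08084106445312, 66.11216735839844), 7.758235931396484) [[466.06342   33.493305]
 [474.9881   -32.013706]
 [609.8233   -13.643696]
 [600.8986    51.863316]]
[[474.3, -24.6], [607.5, -12.7], [467.5, 30.6], [603.2, 47.0]] [538.12156793  10.09983498]
[[245.23203276 172.71622905]]
```

```bash
python3 -m pendant '[0.6,0.01,-0.01,0.1,0,0,0, 0.6,0.01,-0.01,0.2,0,0,0, 0.6,0.01,-0.01,0.28,0,0,0, 0.6,0.01,-0.01,0.33,0,0,0,0.6,0.01,-0.01,0.35,0,0,0,0.6,0.01,-0.01,0.36,0,0,0,0.6,0.01,-0.01,0.36,0,0,0]' 12
python3 -m pendant '[0.6,0,0,0.01,0,0,0, 0.6,0,0,0.02,0,0,0, 0.6,0,0,0.025,0,0,0, 0.6,0,0,0.025,0,0,0]' 12
```

```text
clock: 11.5
tool_pos: [0.5357, 0.0166, -0.0054]
eef_rot: [0.998, 0.064, 0.0, -0.0]
contact_force: [-0.5, -0.4, -0.3]
opening: 0.701
finger_force: 12.0
clock: 11.9
tool_pos: [0.5356, 0.0168, -0.009]
eef_rot: [0.998, 0.064, 0.0, -0.0]
contact_force: [-0.2, -0.3, 2.6]
opening: 0.692
finger_force: 12.0
```

Contact force of 2.6 N at the expected height, but y is 2.7 mm too far left. Lift slightly, correct, set down and release.

```bash
python3 -m pendant '[0.6,0,0,-0.02,0,0,0, 0.6,0,0.018,-0.02,0,0,0, 0.6,0,0.018,-0.02,0,0,0, 0.6,0,0.018,-0.02,0,0,0]' 12 | grep -E 'pos|cont'
python3 -m pendant '[0.6,0,0,0.01,0,0,0, 0.6,0,0,0.02,0,0,0, 0.6,0,0,0.022,0,0,0, 0.6,0,0,0.022,0,0,0]' 12
python3 -m pendant '[1,0,0,0,0,0,0, 1,0,0,0,0,0,0, 1,0,0,0,0,0,0, 1,0,0,0,0,0,0, 1,0,0,-0.1,0,0,0, 1,0,0,-0.3,0,0,0, 1,0,0,-0.6,0,0,0, 1,0,0,-0.9,0,0,0, 1,0,0,-0.9,0,0,0]'
python3 -c "
from h import *
plan([(.52,.13,.12,-55),(.49,.23,.12,-25),(.4548,.305,.08,12.7)])"
```

```text
tool_pos: [0.5358, 0.0138, -0.0064]
contact_force: [-0.2, -0.3, -1.9]
clock: 12.7
tool_pos: [0.5359, 0.0141, -0.0091]
eef_rot: [0.998, 0.064, 0.0, -0.0]
contact_force: [-0.6, 0.5, 6.1]
opening: 0.703
finger_force: 12.0
clock: 13.6
tool_pos: [0.5395, 0.0133, 0.1303]
eef_rot: [0.998, 0.064, 0.005, 0.001]
contact_force: [0.5, -0.0, -0.2]
opening: 1.001
finger_force: 0.0
at [0.5395 0.0133 0.1303] -82.71 13.6
[-0.03, -0.788, 0.068, -0.308]
[0.219, -0.661, -0.0, -0.333]
[0.354, -0.424, 0.267, -0.419]
```

```bash
python3 -m pendant '[1,-0.03,-0.4,0,0,0,-0.1, 1,-0.03,-0.79,0,0,0,-0.2, 1,-0.03,-0.79,0.07,0,0,-0.31, 1,-0.03,-0.79,0.07,0,0,-0.31, 1,-0.03,-0.79,0.07,0,0,-0.31]' >/dev/null
python3 -m pendant '[1,0.22,-0.66,0,0,0,-0.33, 1,0.22,-0.66,0,0,0,-0.33, 1,0.22,-0.66,0,0,0,-0.33, 1,0.22,-0.66,0,0,0,-0.33, 1,0.22,-0.66,0,0,0,-0.33]'
python3 - <<'E'
from h import *
t=snap('top','top7'); s=snap('side','side7')
for x,n,z,roi in((t,'top',.04,(225,155,295,245)),(s,'side',.04,(205,165,280,215))):
    Y,_=masks(x); hsv=cv2.cvtColor(x['img'],cv2.COLOR_RGB2HSV); rect(x,cv2.inRange(hsv,(22,40,60),(40,255,255)),roi,z,n)
plan([(.4553,.3045,.08,12.7)])
a=cv2.resize(s['img'][120:220,190:290,::-1],None,fx=4,fy=4);b=cv2.resize(t['img'][150:250,190:290,::-1],None,fx=4,fy=4)
cv2.imwrite('pics/c7.png',np.hstack([a,b]))
E
```

```text
clock: 14.6
tool_pos: [0.4871, 0.2287, 0.115]
eef_rot: [0.845, 0.535, -0.0, 0.001]
contact_force: [0.3, -0.2, 0.1]
opening: 1.0
finger_force: 0.0
top [537.3  14.1] [140.6  64.1] ang 6.78
side [537.7  13.7] [142.9  71.3] ang 7.65
at [0.4871 0.2287 0.115 ] -25.46 14.7
[0.365, -0.409, 0.233, -0.424]
```

View pics/c7.png

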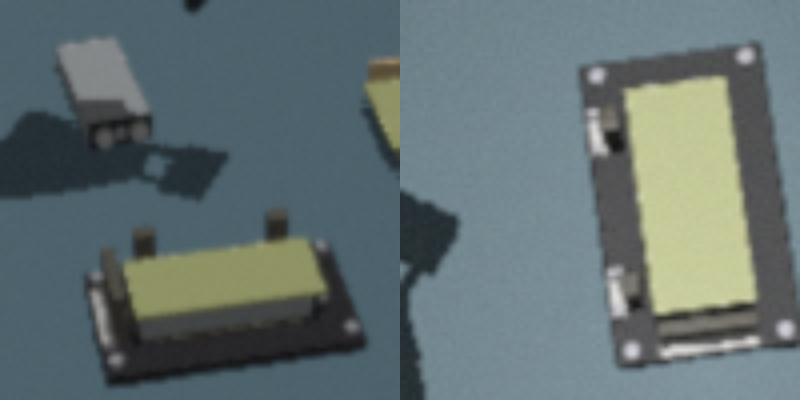

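The sheet lies flat and square at (537.3, 14.1) and within the guides, and covers the cell. Now the loose cell.

```bash
python3 -m pendant '[1,0.37,-0.41,0,0,0,-0.43, 1,0.37,-0.41,0.1,0,0,-0.43, 1,0.37,-0.41,0.2,0,0,-0.43, 1,0.37,-0.41,0.23,0,0,-0.43, 1,0.37,-0.41,0.23,0,0,-0.43, 1,0.37,-0.41,0.23,0,0,-0.43]'
python3 - <<'E'
from h import *
plan([(.4553,.3045,-.028,12.7)])
E
```

```text
clock: 15.3
tool_pos: [0.4547, 0.3057, 0.0802]
eef_rot: [0.62, 0.785, -0.0, 0.0]
contact_force: [0.1, 0.1, 0.8]
opening: 1.003
finger_force: 0.0
at [0.4547 0.3057 0.0802] 13.37 15.3
[-0.009, 0.002, 0.721, 0.007]
```

```bash
python3 -m pendant '[1,-0.01,0,0.25,0,0,0.005, 1,-0.01,0,0.5,0,0,0.005, 1,-0.01,0,0.6,0,0,0.005, 1,-0.01,0,0.65,0,0,0.005,1,-0.01,0,0.68,0,0,0.005,1,-0.01,0,0.7,0,0,0.005,1,-0.01,0,0.72,0,0,0.005,1,-0.01,0,0.72,0,0,0.005]' | grep -E 'pos|cont'
python3 -m pendant '[0.5,0,0,0,0,0,0, 0.5,0,0,0,0,0,0, 0.5,0,0,0,0,0,0, 0.5,0,0,0,0,0,0, 0.5,0,0,0,0,0,0, 0.5,0,0,0,0,0,0]' 30
python3 -m pendant '[0.5,0,0,-0.05,0,0,0, 0.5,0,0,-0.2,0,0,0, 0.5,0,0,-0.5,0,0,0, 0.5,0,0,-0.8,0,0,0, 0.5,0,0,-0.95,0,0,0, 0.5,0,0,-0.95,0,0,0, 0.5,0,0,-0.95,0,0,0]' 30
python3 - <<'E'
from h import *
s=snap('side','side8');snap('top','top8')
plan([(.49,.23,.13,40),(.525,.12,.13,70),(.5372,.0142,.08,97.3)])
cv2.imwrite('pics/c8.png',cv2.resize(s['img'][80:180,170:300,::-1],None,fx=5,fy=5))
E
```

```text
tool_pos: [0.4547, 0.306, -0.0271]
contact_force: [-0.5, -0.6, -0.0]
clock: 16.7
tool_pos: [0.4545, 0.3059, -0.0275]
eef_rot: [0.621, 0.784, 0.0, 0.0]
contact_force: [-0.3, -0.0, 1.9]
opening: 0.607
finger_force: 30.0
clock: 17.4
tool_pos: [0.4537, 0.3055, 0.1146]
eef_rot: [0.621, 0.784, -0.0, -0.0]
contact_force: [-0.6, 0.7, -3.6]
opening: 0.606
finger_force: 30.0
at [0.453  0.305  0.1133] 13.17 17.5
[-0.543, 0.126, -0.112, -0.298]
[-0.712, -0.293, -0.0, -0.333]
[-0.318, -0.635, 0.333, -0.303]
```

View pics/c8.png

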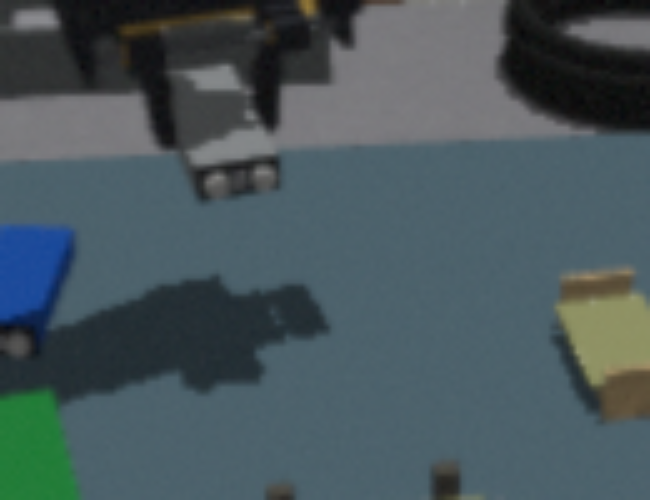

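The side crop shows the cell held level across its width, terminals at (215,182) and (262,177) facing −y. Carry it over with an 84° turn.

```bash
python3 -m pendant '[0.5,-0.27,0.06,-0.1,0,0,-0.1, 0.5,-0.54,0.13,-0.11,0,0,-0.2, 0.5,-0.54,0.13,-0.11,0,0,-0.3, 0.5,-0.54,0.13,-0.11,0,0,-0.3, 0.5,-0.54,0.13,-0.11,0,0,-0.3, 0.5,-0.54,0.13,-0.11,0,0,-0.3]' 30 >/dev/null
python3 -m pendant '[0.5,-0.3,-0.12,0,0,0,-0.1, 0.5,-0.71,-0.29,0,0,0,-0.2, 0.5,-0.71,-0.29,0,0,0,-0.33, 0.5,-0.71,-0.29,0,0,0,-0.33, 0.5,-0.71,-0.29,0,0,0,-0.33,0.5,-0.71,-0.29,0,0,0,-0.33]' 30
python3 -c "
from h import *
plan([(.5365,.0141,.08,97.3)])"
```

```text
clock: 18.7
tool_pos: [0.5268, 0.1234, 0.1312]
eef_rot: [0.175, 0.985, 0.0, -0.0]
contact_force: [0.1, 0.8, -3.1]
opening: 0.609
finger_force: 30.0
at [0.5268 0.1234 0.1312] 69.83 18.7
[-0.312, -0.662, 0.341, -0.305]
```

```bash
python3 -m pendant '[0.5,-0.15,-0.3,0,0,0,-0.1, 0.5,-0.31,-0.6,0,0,0,-0.2, 0.5,-0.31,-0.66,0.1,0,0,-0.3, 0.5,-0.31,-0.66,0.25,0,0,-0.3, 0.5,-0.31,-0.66,0.34,0,0,-0.3,0.5,-0.31,-0.66,0.34,0,0,-0.3,0.5,-0.31,-0.66,0.34,0,0,-0.3,0.5,-0.31,-0.66,0.34,0,0,-0.3]' 30
python3 - <<'E'
from h import *
plan([(.5365,.0141,.016,97.3)])
t=snap('top','top9');s=snap('side','side9')
a=cv2.resize(s['img'][110:230,170:290,::-1],None,fx=3.3,fy=3.3);b=cv2.resize(t['img'][140:260,200:320,::-1],None,fx=3.3,fy=3.3)
cv2.imwrite('pics/c9.png',np.hstack([a,b]))
E
```

```text
clock: 19.5
tool_pos: [0.5375, 0.0139, 0.0812]
eef_rot: [-0.06, 0.998, 0.0, 0.001]
contact_force: [-0.4, -0.2, -2.3]
opening: 0.609
finger_force: 30.0
at [0.5375 0.0139 0.0812] 96.9 19.5
[0.007, 0.002, 0.434, -0.004]
```

View pics/c9.png

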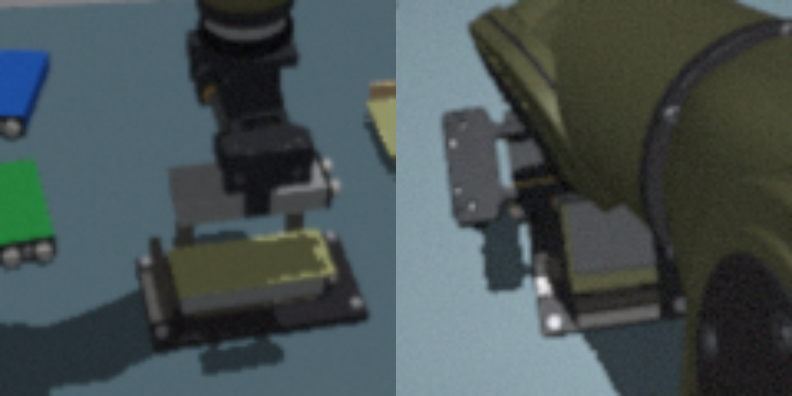

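The cell hangs above the sheet with its terminals at the +x end ((333,180)), and its near lower corners are about (178,222) and (327,203). Check these, then lower.

```bash
python3 - <<'E'
from h import *
s=load('side9')
c,a=np.array([.5390,.0141]),np.radians(7); R=np.array([[np.cos(a),-np.sin(a)],[np.sin(a),np.cos(a)]])
P=[np.r_[c+R@[i*.065,-.027],.1087] for i in(-1,1)]
print(((proj(s,P)-[170,110])*3.3).round(1))
E
python3 -m pendant '[0.5,0.01,0,0.1,0,0,-0.005, 0.5,0.01,0,0.2,0,0,-0.005, 0.5,0.01,0,0.3,0,0,-0.005, 0.5,0.01,0,0.36,0,0,-0.005, 0.5,0.01,0,0.4,0,0,-0.005,0.5,0.01,0,0.42,0,0,-0.005,0.5,0.01,0,0.43,0,0,-0.005,0.5,0.01,0,0.43,0,0,-0.005]' 30
python3 -c "
from h import *
plan([(.5365,.0141,.0125,97.3)])"
```

```text
[[178.5 227.2]
 [331.3 206.8]]
clock: 20.4
tool_pos: [0.5356, 0.0128, 0.0161]
eef_rot: [-0.064, 0.998, 0.0, 0.0]
contact_force: [-0.6, 0.2, -3.0]
opening: 0.611
finger_force: 30.0
at [0.5356 0.0128 0.0161] 97.31 20.4
[-0.007, 0.008, 0.024, 0.0]
```

```bash
python3 -m pendant '[0.5,-0.012,0.008,0,0,0,0, 0.5,-0.012,0.008,0.008,0,0,0, 0.5,-0.012,0.008,0.016,0,0,0, 0.5,-0.012,0.008,0.022,0,0,0, 0.5,-0.012,0.008,0.025,0,0,0, 0.5,-0.012,0.008,0.025,0,0,0]' 30
```

```text
clock: 21.0
tool_pos: [0.537, 0.0141, 0.0125]
eef_rot: [-0.064, 0.998, -0.0, 0.0]
contact_force: [-1.5, -0.2, 2.5]
opening: 0.608
finger_force: 30.0
```

Light contact, so the cell is resting. Release, rise and check.

```bash
python3 -m pendant '[0.68,0,0,0,0,0,0, 0.75,0,0,0,0,0,0, 0.85,0,0,0,0,0,0, 0.85,0,0,0,0,0,0, 0.85,0,0,-0.05,0,0,0, 0.85,0,0,-0.2,0,0,0, 0.85,0,0,-0.5,0,0,0, 0.85,0,0,-0.8,0,0,0, 0.85,0,0,-0.95,0,0,0,0.85,0,0,-0.95,0,0,0]'
python3 -m pendant '[0.85,0.3,0.4,0,0,0,0, 0.85,0.6,0.8,0,0,0,0, 0.85,0.6,0.8,0,0,0,0, 0.85,0.6,0.8,0,0,0,0, 0.85,0.6,0.8,0,0,0,0]' | grep pos
python3 -m pendant '[0.85,0,0.5,0,0,0,0, 0.85,0,0.9,0,0,0,0, 0.85,0,0.9,0,0,0,0, 0.85,0,0.9,0,0,0,0, 0.85,0,0.9,0,0,0,0, 0.85,0,0.9,0,0,0,0]'
python3 - <<'E'
from h import *
t=snap('top','top10');s=snap('side','side10')
g=[cv2.cvtColor(x['img'],cv2.COLOR_RGB2GRAY) for x in(t,s)]
rect(t,masks(t)[1],(240,155,290,230),.064,'top cell'); 
for x,roi in((t,(225,150,295,245)),(s,(205,160,280,215))):
    rect(x,cv2.inRange(cv2.cvtColor(x['img'],cv2.COLOR_RGB2HSV),(22,40,60),(40,255,255)),roi,.04,'sep')
rect(s,(g[1]>120).astype(np.uint8)*255,(215,150,270,205),.064,'side cell')
a=cv2.resize(s['img'][120:220,190:290,::-1],None,fx=4,fy=4);b=cv2.resize(t['img'][150:250,210:310,::-1],None,fx=4,fy=4)
cv2.imwrite('pics/c10.png',np.hstack([a,b]))
E
```

```text
clock: 22.0
tool_pos: [0.5394, 0.0146, 0.1584]
eef_rot: [-0.064, 0.998, 0.0, 0.004]
contact_force: [-0.0, 0.0, -0.3]
opening: 0.849
finger_force: 0.0
tool_pos: [0.4314, 0.1223, 0.1542]
clock: 23.1
tool_pos: [0.4162, 0.2529, 0.1541]
eef_rot: [-0.062, 0.998, -0.001, -0.0]
contact_force: [0.4, 0.7, 0.4]
opening: 0.849
finger_force: 0.0
top cell [535.3  12.3] [126.4  57.3] ang 6.73
sep [537.   14.1] [139.2  64. ] ang 7.15
sep [533.5 -10.2] [ 51.9 148.8] ang -10.65
side cell [534.9  13.2] [122.9  50.8] ang 6.58
```

View pics/c10.png

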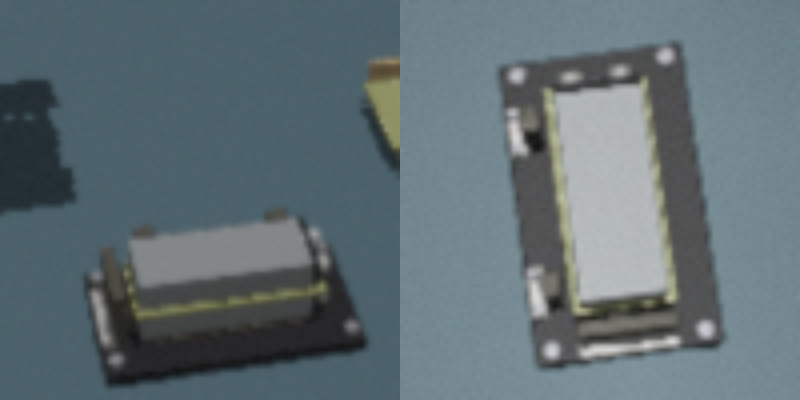

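The stack is aligned: the top cell matches the lower cell's measurement (535.2, 13.9) to about 1 mm, and the sheet shows all round. Both pairs of terminals are at the top (+x) end. Handing in.

```bash
python3 -c "
from plant import r
print(r.finish_job())"
```

```text
the job is handed in; nothing more can be done
None
```

The job is handed in at about 23 s: the long separator lies square on the lower cell, the loose cell rests squarely on it with its terminals at the same end, and the robot is clear of the stack.

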